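# Snap a padlock shackle shut and pull-test it

## Task

Push the raised shackle of the brass padlock down until it snaps fully home, then prove that it holds: pull the shackle straight up with about 15 N, so that the needle of the tester's dial stays in the green band for two seconds. Never load the tester beyond its red 25 N marks, pushing or pulling. Then ease off, let go and leave the shackle locked and the dial back at zero, without disturbing the things lying round the tester.

Things in the scene. Friction and masses are not known exactly. Their poses are not given: they have to be found in the camera images.
- shackle_grip (a point): Centre of the straight top bar of the loose steel U-shackle (about 0.18 kg). Bar: round, 9 mm thick, straight for 24 mm along the point's y; upright legs 24 mm to either side along y; z up. The bar is 112 mm above the padlock's underside when fully home, about 24 mm higher at the start (clear gap between bar and padlock then about 75 mm; 51 mm when home).
- padlock_top (a point): Centre of the padlock's top face, 56 mm above its underside. Inside, two spring bolts carry the raised shackle. Pushing it down takes under 10 N until both bolts snap into notches in the legs; the shackle then reaches a solid stop. Locked, it still has 2 to 11 mm of free vertical play (unknown, differs each time) before it pulls on the bolts; not locked, it slides out freely.
- padlock (a point): Large brass padlock body, 34 x 78 x 56 mm (x, y, z), clamped upright in the tester's load stage (cannot be taken out). This point is the centre of its underside; z up, y along its width and along the shackle bar; shackle holes in its top, 24 mm either side of the centre along y. Steel clamp jaws, lower than the padlock, stand at its two ends.
- tester: Blue pull tester bolted to the worktop, base plate 150 x 150 mm, 12 mm thick, origin at the centre of its underside on the worktop, x points away from its dial, z up. The load stage with the padlock (centre 15 mm along +x) rides over it; padlock underside 66 mm above the worktop. A round dial of 66 mm slopes at its front.
- load_stage (a joint): Vertical travel of the sprung load stage, m; 0 unloaded, + when pulled up, - when pushed down. Spring 6000 N/m: pull of 15 N = 0.0025, 25 N = 0.00417.
- dial_needle (a joint): Needle angle of the dial, rad: 0 unloaded (needle points up the dial), 0.1 rad per newton, positive (clockwise) for a pull, negative for a push. Green band from 1.2 to 1.8 (12 to 18 N), red marks at +2.5 and -2.5 (25 N).
- cylinder_1: Brass lock cylinder, 17 x 64 x 37 mm, lying beside the tester; leave alone. Origin at the centre of its underside.
- pin_tin: Round tin with teal lid, 70 mm diameter, 24 mm high, standing behind the tester; leave alone. Origin at the centre of its underside.
- car_key_1: Black car key, 30 x 65 x 7 mm, lying in front of the tester; leave alone. Origin at the centre of its underside.
Mind the look-alikes: they are no part of the job. Of the things shaped like the part that bears shackle_grip, the bare steel one is meant.

How it is judged:
By the outcome, as a careful person would: the job done as asked, in the order asked, and still so for the second after the job is handed in, with the robot touching nothing.
It also fails if it takes over 51 s, if anything falls off the work surface, if the arm or the gripper's body presses on something with over 40 N, if the wrist force passes 120 N, or if a joint passes its speed limit or range.

## Robot

A 6-joint arm with a two-finger parallel gripper is mounted at the origin on a cart in front of the work surface, level with it; the furniture and walls round the work are solid. World frame = base frame: x ahead of the robot, y to its left, z up, the work surface at z = 0. Lengths are in m, angles in rad, forces in N, time in s.
With the tool pointing down it reaches from about 0.425 to 0.95 m from the base axis. Payload 3.5 kg.
Tool frame: the origin (TCP) lies midway between the tips of the shut fingers; the grasp point (between the pads) lies 19 mm behind it; z points along the fingers, y is the line along which they close (so a half turn about z gives the same grasp; the last joint's range is limited). The gripper opens to 85 mm and grips with 20 to 120 N. Pads are 22 mm wide; open, the fingers measure 114 mm over their backs; the gripper's body (76 mm by 85 mm) begins 54 mm behind the grasp point. The pads swing forward as they close: fully open they stand 13 mm farther back than shut.
Start: joints at [0.987, 0.286, 1.577, -0, 1.279, -0.15], TCP at [0.284, 0.612, 0.231] pointing down, gripper open.
Joint ranges: [-2.77, 2.77], [-0.9, 2.22], [0.21, 2.48], [-1.53, 4.67], [0.24, 2.81], [-2.84, 2.84]. Speed limits (rad/s): [2.79, 2.79, 3.14, 3.14, 3.14, 3.14].

## Interface

Orientations are given as a unit quaternion [x, y, z, w].
In Python, from plant import get_state, read_camera, ctrl gives the robot as it stands.
- The arm moves only by the shell command python3 -m crank 'ROWS' [FORCE]. ROWS is JSON, a list of rows, each a list of 3 entries, a list of its own where there are three numbers: the shift along the tool's x, y, z in mm, then the turn about the tool's z in degrees, then the closure in counts, from 0 (fully open) to 255 (shut). In form: [[[tx, ty, tz], yaw, claw], ...]. A call has 1 to 10 rows; each row is the pose to reach, as a shift and turn from the pose commanded when the call began, along the tool's axes at that moment; what a row does not reach only later rows make up. A row lasts 1/10 s, in which the tool goes at most 50 mm and 8.59 degrees, less where a joint would pass 70% of its speed; a pose out of reach is approached as far as the arm can. A call with a gripper value outside its range is refused whole. The fingers move at their own pace and stop on an object; FORCE is the grip in N (left out, the last holds). Time passes only in rows, so rows that repeat a pose let the fingers close. It gives the time, the measured TCP pose, the force, the opening and the grip force at its end, in the units of the state.
- get_state(): the state, without advancing time (a new reading comes with each control period).
- read_camera(name): name is "scene" or "top" or "wrist"; returns a dict with "frame" (400x640x3 uint8, blue, green, red), "range_z" (400x640 float32, m along the optical axis (not along the pixel's ray), 0 where there is no reading), "vfov" (degrees; the focal length in pixels is half the picture's height over the tangent of half this angle, whatever the lens; pixels are square), "cx", "cy" (the principal point, pixels), "origin" and "orientation" of the camera in the world. Camera axes: x right, y down, z forward; pixel columns grow to the right and rows downward; lengths in m; the calibration is good to about 2 mm. A picture is of the moment at which its call begins.
- ctrl.sign_off(): hands the job in; it is judged then, once.
The state is a dict: "time": time; "qpos": joint angles; "dq": joint speeds; "joint_efforts": joint torques, N m; "eef_pos": TCP position; "tcp_rot": TCP orientation; "contact_force": force on the tool from outside, world axes, zero at the start; "wrist_torque": the same for the moment, N m; "opening": opening from 0.0 (shut) to 1.0 (fully open); "finger_force": force on a finger pad.
Only numpy, scipy, OpenCV 4.12 (cv2) and the standard library are available. Lean on these libraries where they do the work, as an engineer would, in place of code of your own. Each camera call takes 0.05 s, during which the arm holds its last target. There are 200 camera calls.

## Working session

There is one attempt and no reset: what is moved stays moved. The work goes in short steps, Python scripts to look and compute and a shell command to move; the robot and the scene stay as the last step left them, time stands still between calls to the robot, and variables do not carry over. Pictures are saved under pics/ and viewed, at most 12 in all, crops included, and the job is handed in when it is done.

```bash
mkdir -p pics; ls
cat > h.py <<'E'
import numpy as np, cv2
from scipy.spatial.transform import Rotation as R
from plant import get_state, read_camera, ctrl
def snap(n,f):
    c=read_camera(n); cv2.imwrite(f,c["frame"]); np.savez(f[:-4],**c); return c
def pts(c):
    h,w=c["range_z"].shape; f=h/2/np.tan(np.radians(float(c["vfov"]))/2)
    v,u=np.mgrid[:h,:w]; z=c["range_z"]
    P=np.stack([(u-c["cx"])/f*z,(v-c["cy"])/f*z,z],-1)
    o=c["orientation"]; return P@R.from_quat(o).as_matrix().T+c["origin"]
E
python3 - <<'E'
from h import *
for n in("scene","top"):
    c=snap(n,f"pics/{n}0.png"); print(n,c["origin"],c["orientation"],c["vfov"],c["cx"],c["cy"])
s=get_state(); print(s)
E
```

```text
pics
scene [ 0.24042521 -0.21261522  0.7491305 ] [ 0.8824179  -0.28129692  0.10872504 -0.36109494] 44.099263181653555 324.83472918403294 204.72062819765745
top [0.43918252 0.28465787 0.9910824 ] [ 0.71299123 -0.69607828  0.04908684 -0.06862221] 55.885851614474475 313.4898008659986 199.84827260522363
{'time': 0.1, 'qpos': array([ 9.87031864e-01,  2.87108197e-01,  1.57800368e+00,  3.04058182e-05,
        1.27860315e+00, -1.50018500e-01]), 'dq': array([ 0.00116947, -0.00131762, -0.00501282,  0.00129714,  0.00034448,
        0.00049152]), 'joint_efforts': array([ 5.69580770e-04, -4.07294941e+01, -2.93701226e+01, -1.21079497e-04,
        3.41820909e-03, -1.20212610e-05]), 'eef_pos': array([0.28333785, 0.61201311, 0.23007932]), 'tcp_rot': array([ 2.15181082e-01,  9.76573589e-01, -9.85342227e-04, -3.94249979e-04]), 'contact_force': array([-0.10035001, -0.47729166, -0.35629382]), 'wrist_torque': array([ 0.02091884, -0.00524465,  0.05824693]), 'finger_force': 0.0, 'opening': 1.003155313944234}
```

View pics/scene0.png

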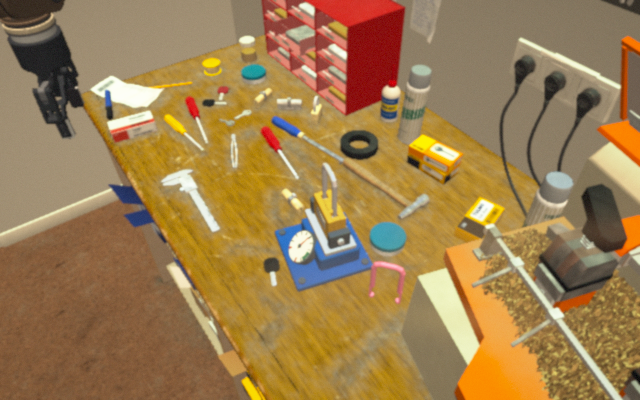

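View pics/top0.png

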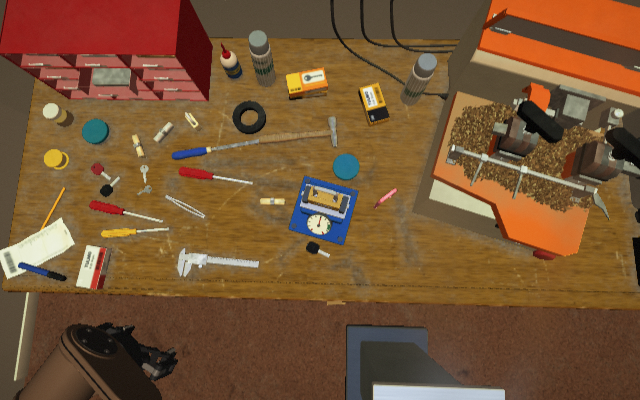

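The tester shows at (322,245) in scene and (324,208) in top. The raised steel shackle stands on the padlock, and the pink look-alike is at (387,280) in scene. Next I'll measure the bar, the padlock top and the heading.

Run:
```python
from h import *
for n,(r0,r1,c0,c1) in(("top",(170,250,280,365)),("scene",(150,300,260,410))):
    c=dict(np.load(f"pics/{n}0.npz")); P=pts(c)[r0:r1,c0:c1].reshape(-1,3)
    ok=c["range_z"][r0:r1,c0:c1].ravel()>0; P=P[ok]
    print(n,"table z",np.median(P[P[:,2]<.008][:,2]))
    for lab,lo,hi in(("shackle>.150",.150,.23),("bar",.19,.23),("padtop",.112,.13),("plate",.009,.017)):
        Q=P[(P[:,2]>lo)&(P[:,2]<hi)]
        if len(Q)<4: print(lab,len(Q)); continue
        rect=cv2.minAreaRect((Q[:,:2]*1000).astype(np.float32))
        print(lab,len(Q),Q.mean(0).round(4),np.percentile(Q[:,2],[5,50,95]).round(4),np.round(np.array(rect[0]+rect[1]+(rect[2],)),1))
for n,(r0,r1,c0,c1) in(("top",(165,260,275,370)),("scene",(150,300,250,420))):
    im=cv2.imread(f"pics/{n}0.png")[r0:r1,c0:c1]; k=580/im.shape[0]*.99
    k=5 if n=="top" else 3.5
    cv2.imwrite(f"pics/{n}0c.png",cv2.resize(im,None,fx=k,fy=k,interpolation=cv2.INTER_CUBIC))
```

```text
top table z 0.0016006891251258981
shackle>.150 135 [0.5924 0.2843 0.1985] [0.1624 0.2052 0.2093] [593.5 283.9  55.4   9.4  75.6]
bar 110 [0.5929 0.284  0.2049] [0.1963 0.2057 0.2094] [593.5 284.   54.    9.3  75.8]
padtop 382 [0.5894 0.2844 0.123 ] [0.1181 0.1234 0.1259] [593.3 284.3  77.7  33.9  75.6]
plate 1339 [0.564  0.2893 0.0134] [0.0102 0.0135 0.0162] [570.2 290.3 150.1 200.6  75.5]
scene table z 0.001111375517597879
shackle>.150 321 [0.5892 0.2817 0.1854] [0.1538 0.1881 0.2078] [590.  283.6  54.7   9.   75.7]
bar 152 [0.5885 0.2798 0.2027] [0.1924 0.2046 0.2082] [590.1 283.9  53.5   9.   75.7]
padtop 636 [0.5869 0.2819 0.1217] [0.1141 0.1226 0.125 ] [591.3 286.9  80.7  34.9  74.8]
plate 2560 [0.5937 0.2983 0.0132] [0.01   0.0131 0.0163] [651.4 358.9 408.2 312.7  48.1]
```

View pics/scene0c.png

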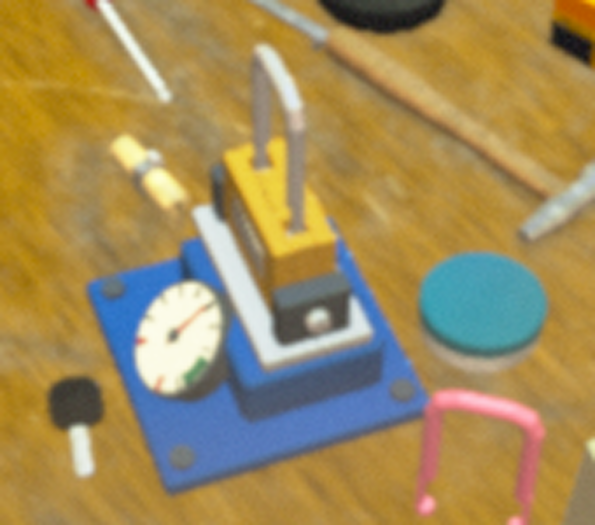

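View pics/top0c.png

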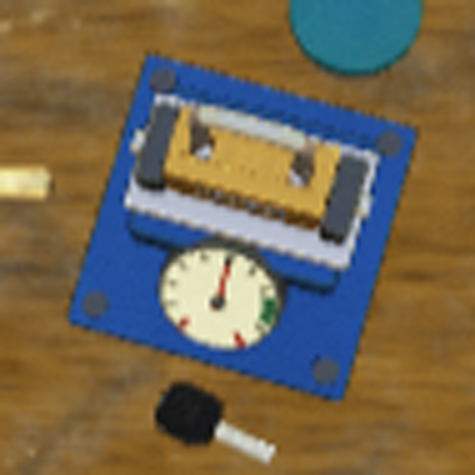

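Top view gives the bar centre at about (0.592, 0.284), with its top at 0.206 (expected 0.2065) and the bar axis at 75.6°. That puts the tester's heading at −14.4°. The dial reads zero. I'll work out the approach next.

```bash
cat >> h.py <<'E'
def go(x,y,z,yaw):
    "shift (mm, tool axes) and turn about tool z for TCP at x,y,z with tool y at world angle yaw (deg)"
    s=get_state(); M=R.from_quat(s["tcp_rot"]).as_matrix()
    a=np.degrees(np.arctan2(M[1,1],M[0,1]))
    print("shift",(M.T@(np.array([x,y,z])-s["eef_pos"])*1000).round(1),"turn",round((a-yaw+180)%360-180,1),"t",s["time"])
E
python3 -c "
from h import *
go(.592,.284,.26,-14.4)"
```

```text
shift [-417.9 -168.   -29.7] turn 79.5 t 0.1
```

```bash
python3 -m crank '[[[-40,-15,-30],8,0],[[-418,-168,-30],79.5,0],[[-418,-168,-30],79.5,0],[[-418,-168,-30],79.5,0],[[-418,-168,-30],79.5,0],[[-418,-168,-30],79.5,0],[[-418,-168,-30],79.5,0],[[-418,-168,-30],79.5,0],[[-418,-168,-30],79.5,0],[[-418,-168,-30],79.5,0]]' 60
python3 -m crank '[[[0,0,0],0,0],[[0,0,0],0,0],[[0,0,0],0,0]]'
python3 - <<'E'
from h import *
s=get_state(); print(s["eef_pos"],s["contact_force"],s["wrist_torque"])
go(.592,.284,.183,-14.4)
c=snap("wrist","pics/w1.png"); P=pts(c); m=(c["range_z"]>0)&(P[...,2]>.19)&(P[...,2]<.213)&(np.linalg.norm(P[...,:2]-[.592,.284],axis=-1)<.045)
Q=P[m]; print(len(Q))
if len(Q)>5: print(cv2.minAreaRect((Q[:,:2]*1000).astype(np.float32)),np.percentile(Q[:,2],95))
m=(c["range_z"]>0)&(abs(P[...,2]-.122)<.005)&(np.linalg.norm(P[...,:2]-[.592,.284],axis=-1)<.06); Q=P[m]
if len(Q)>5: print(cv2.minAreaRect((Q[:,:2]*1000).astype(np.float32)))
E
```

```text
time: 1.1
eef_pos: [0.5953, 0.2798, 0.2604]
tcp_rot: [0.793, 0.61, -0.001, 0.001]
contact_force: [-0.1, 0.2, -0.1]
opening: 0.999
finger_force: 0.0
time: 1.4
eef_pos: [0.5914, 0.2854, 0.2611]
tcp_rot: [0.789, 0.614, -0.0, -0.0]
contact_force: [-0.2, 0.7, 0.4]
opening: 1.0
finger_force: 0.0
[0.59137544 0.28543513 0.26108669] [-0.15588333  0.74219282  0.38411831] [-0.01922528 -0.01734442  0.02146118]
shift [-1.2  1.  78.1] turn 0.2 t 1.4
866
((592.864501953125, 288.3597717285156), (52.68413543701172, 8.809150695800781), 75.52597045898438) 0.2075969994674479
((592.5387573242188, 286.64959716796875), (77.71231079101562, 33.69973373413086), 74.89041137695312)
```

View pics/w1.png

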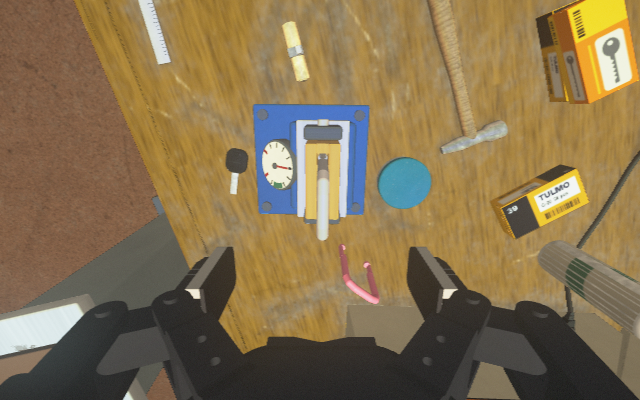

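The wrist view shows the bar at (322,200), centred between the fingers and parallel to the pads. I'll descend so the bar sits at the grasp point, and part-close.

```bash
python3 -m crank '[[[-1,1,25],0,0],[[-1,1,50],0,0],[[-1,1,70],0,0],[[-1,1,78],0,100],[[-1,1,78],0,180],[[-1,1,78],0,205],[[-1,1,78],0,205],[[-1,1,78],0,205],[[-1,1,78],0,205],[[-1,1,78],0,205]]' 20
python3 - <<'E'
from h import *
s=get_state(); M=R.from_quat(s["tcp_rot"]).as_matrix(); print(s["contact_force"],s["opening"])
c=snap("wrist","pics/w2.png"); P=pts(c); L=(P-s["eef_pos"])@M
m=(c["range_z"]>0)&(abs(L[...,2]+20)<1e9)&(np.abs(L).max(-1)<.06)&(L[...,2]<-.005)&(L[...,2]>-.04)
print(m.sum())
Q=L[m]*1000
h=np.histogram(Q[:,1],np.arange(-30,31,2)); print(h)
E
```

```text
time: 2.45
eef_pos: [0.5933, 0.2831, 0.1839]
tcp_rot: [0.79, 0.613, 0.0, 0.0]
contact_force: [-0.3, -0.5, 0.0]
opening: 0.196
finger_force: 0.0
[-0.28877935 -0.5382357   0.04033096] 0.19594160953394715
4506
(array([  0,   0,   0,   9, 102, 107, 106,  89, 161, 213, 476,  22, 414,
       441, 428, 508, 157,   0,   0, 535, 189, 161,  75, 108, 113,  92,
         0,   0,   0,   0]), array([-30, -28, -26, -24, -22, -20, -18, -16, -14, -12, -10,  -8,  -6,
        -4,  -2,   0,   2,   4,   6,   8,  10,  12,  14,  16,  18,  20,
        22,  24,  26,  28,  30]))
```

View pics/w2.png

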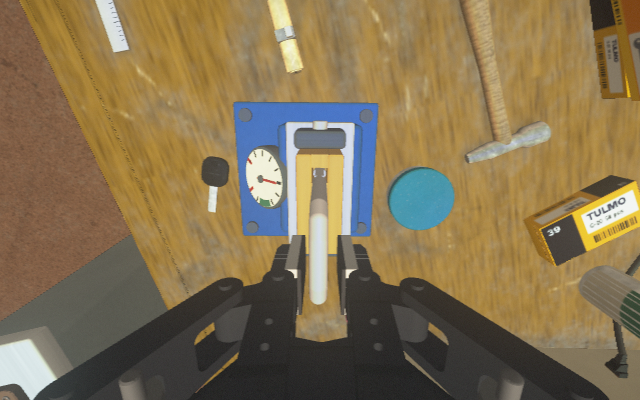

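The bar is at about column 318, a touch left of the pad centre at 321. Depth data agrees, putting it 1.3 mm to −y. I'll shift by that and grip softly.

```bash
python3 -m crank '[[[-1,-1.3,0],0,205],[[-1,-1.3,0],0,215],[[-1,-1.3,0],0,222],[[-1,-1.3,0],0,228],[[-1,-1.3,0],0,232],[[-1,-1.3,0],0,236],[[-1,-1.3,0],0,240],[[-1,-1.3,0],0,240],[[-1,-1.3,0],0,240]]' 20
python3 -c "
from h import *
s=get_state();M=R.from_quat(s['tcp_rot']).as_matrix();print(s['contact_force'],M.T@s['contact_force'],s['wrist_torque'],s['eef_pos'],s['opening'],s['finger_force'])"
```

```text
time: 3.4
eef_pos: [0.5916, 0.2825, 0.1833]
tcp_rot: [0.79, 0.613, 0.0, 0.0]
contact_force: [0.5, 0.2, 0.4]
opening: 0.1
finger_force: 19.5
[0.45230647 0.19710406 0.39875956] [ 0.30310867  0.38932052 -0.39874178] [-0.01422825 -0.00627049 -0.00297331] [0.59157785 0.28249617 0.18333315] 0.09950730469699064 19.47715613991022
```

Gripped with almost no side load. I'll firm the grip and push down most of the way.

```bash
python3 -m crank '[[[0,0,0],0,255],[[0,0,0],0,255],[[0,0,0],0,255],[[0,0,3],0,255],[[0,0,6],0,255],[[0,0,9],0,255],[[0,0,12],0,255],[[0,0,14],0,255],[[0,0,16],0,255],[[0,0,16],0,255]]' 80
python3 -m crank '[[[0,0,1],0,255],[[0,0,2],0,255],[[0,0,3],0,255],[[0,0,4],0,255],[[0,0,4],0,255]]'
```

```text
time: 4.4
eef_pos: [0.5905, 0.2822, 0.1654]
tcp_rot: [0.79, 0.613, -0.002, -0.001]
contact_force: [-0.2, 0.1, -1.0]
opening: 0.075
finger_force: 78.8
time: 4.9
eef_pos: [0.5914, 0.2824, 0.1631]
tcp_rot: [0.79, 0.613, -0.0, -0.0]
contact_force: [-0.1, -0.5, -2.3]
opening: 0.078
finger_force: 78.8
```

```bash
python3 -m crank '[[[0,0,1],0,255],[[0,0,1],0,255],[[0,0,2],0,255],[[0,0,2],0,255]]'
python3 -m crank '[[[0,0,0.5],0,255],[[0,0,1],0,255],[[0,0,1],0,255]]'
python3 -m crank '[[[0,0,0.5],0,255],[[0,0,1],0,255],[[0,0,1],0,255]]'
python3 - <<'E'
from h import *
c=snap("scene","pics/s3.png"); im=c["frame"][215:275,275:365]; cv2.imwrite("pics/s3c.png",cv2.resize(im,None,fx=7,fy=7,interpolation=cv2.INTER_CUBIC))
E
```

```text
time: 5.3
eef_pos: [0.5915, 0.2825, 0.1612]
tcp_rot: [0.79, 0.613, -0.0, -0.0]
contact_force: [-0.1, -0.6, -1.7]
opening: 0.072
finger_force: 78.9
time: 5.6
eef_pos: [0.5915, 0.2824, 0.1602]
tcp_rot: [0.79, 0.613, -0.0, -0.0]
contact_force: [0.5, 0.5, -2.1]
opening: 0.076
finger_force: 78.9
time: 5.9
eef_pos: [0.5917, 0.2825, 0.1595]
tcp_rot: [0.79, 0.613, 0.0, 0.0]
contact_force: [0.7, -0.1, -0.6]
opening: 0.077
finger_force: 79.1
```

```bash
for i in 1 2 3; do python3 -m crank '[[[0,0,0.5],0,255],[[0,0,0.5],0,255]]' | grep -E "eef|contact"; done
```

```text
eef_pos: [0.5918, 0.2826, 0.1592]
contact_force: [-0.7, 0.6, -0.5]
eef_pos: [0.5919, 0.2826, 0.1589]
contact_force: [1.0, -0.2, 1.2]
eef_pos: [0.5919, 0.2826, 0.1585]
contact_force: [-0.7, 0.2, 2.5]
```

View pics/s3c.png

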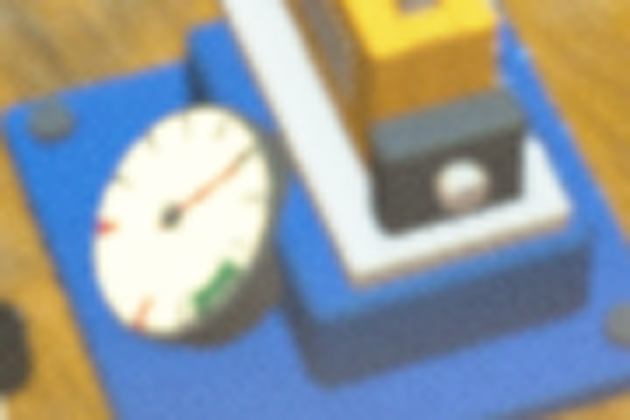

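The needle is still at zero (pivot at (170,217), tip up-right). Force is now rising at the stage-spring rate, so I'll push on to about 14 N.

```bash
for i in 1 2 3 ; do python3 -m crank '[[[0,0,0.5],0,255],[[0,0,0.5],0,255]]' | grep -E "eef|contact"; done; python3 -m crank '[[[0,0,0.5],0,255],[[0,0,0.5],0,255]]' | grep -E "eef|contact";python3 -m crank '[[[0,0,0.5],0,255],[[0,0,0.5],0,255]]' | grep -E "eef|contact|op"
python3 - <<'E'
from h import *
c=snap("scene","pics/s4.png"); im=c["frame"][215:275,275:365]; cv2.imwrite("pics/s4c.png",cv2.resize(im,None,fx=7,fy=7,interpolation=cv2.INTER_CUBIC))
P=pts(c); m=(abs(P[...,0]-.5918)<.03)&(abs(P[...,1]-.284)<.04)&(abs(P[...,2]-.122)<.008); print(m.sum(),np.median(P[m],0))
c=snap("wrist","pics/w4.png");P=pts(c);s=get_state();M=R.from_quat(s["tcp_rot"]).as_matrix();L=(P-s["eef_pos"])@M
m=(c["range_z"]>0)&(abs(L[...,1])<.003)&(abs(L[...,0])<.012)&(L[...,2]<0)&(L[...,2]>-.04);print("bar top",np.percentile(P[m][:,2],[5,50,95]))
E
```

```text
eef_pos: [0.592, 0.2826, 0.1582]
contact_force: [-0.3, 1.0, 5.3]
eef_pos: [0.5921, 0.2826, 0.1579]
contact_force: [-1.5, -0.9, 6.4]
eef_pos: [0.5922, 0.2826, 0.1578]
contact_force: [-0.0, -1.0, 6.7]
eef_pos: [0.5924, 0.2826, 0.1576]
contact_force: [-1.4, -0.3, 6.9]
eef_pos: [0.5925, 0.2826, 0.1574]
contact_force: [-0.6, -1.0, 8.1]
opening: 0.075
544 [0.58536299 0.27707692 0.12137667]
bar top [0.17979399 0.18102528 0.18211604]
```

View pics/s4c.png

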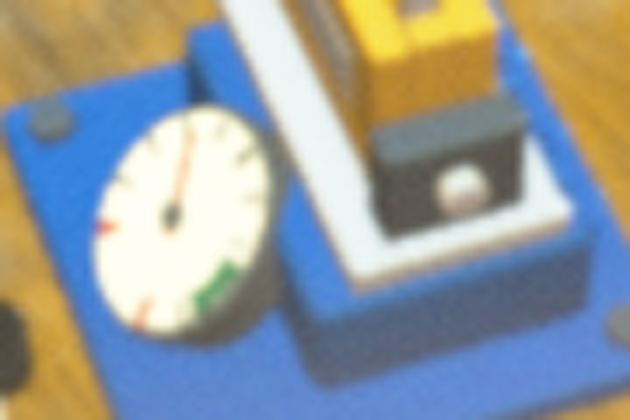

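The needle has moved anticlockwise to a push of about 9 N (tip at (190,130)). I'll make a needle reader from the dial marks, then press a bit harder to be sure both bolts are past.

```bash
cat >> h.py <<'E'
C=np.array([172,216.])/7
_a=np.array([2.5,-2.5,1.5]); _p=np.array([[145,312],[105,228],[218,287]])/7-C
A=np.linalg.lstsq(np.c_[np.cos(_a),np.sin(_a)],_p,rcond=None)[0].T
def needle(frame):
    "dial angle: reddest ray from the pivot in the flattened dial face, N"
    im=frame[215:275,275:365].astype(np.float32); red=im[...,2]-(im[...,0]+im[...,1])/2
    red=cv2.resize(red,None,fx=7,fy=7,interpolation=cv2.INTER_CUBIC)
    a=np.arange(-2.3,2.3,.02); r=np.linspace(.35,.75,25)
    q=((C+(A@np.stack([np.cos(a),np.sin(a)])).T[:,None]*r[None,:,None])*7).astype(np.float32)
    s=cv2.remap(red,q[...,0],q[...,1],cv2.INTER_LINEAR).mean(1)
    w=np.clip(s-s.max()*.6,0,None); return round(float((a*w).sum()/w.sum()*10),1), round(float(s.max()),1)
E
python3 - <<'E'
from h import *
for f in("scene0","s3","s4"): print(f,needle(cv2.imread(f"pics/{f}.png")))
E
for i in 1 2 3; do python3 -m crank '[[[0,0,1],0,255],[[0,0,1],0,255]]' | grep -E "eef|contact";python3 -c "
from h import *
print(needle(read_camera('scene')['frame']))"; done
```

```text
scene0 (1.1, 54.7)
s3 (2.1, 52.0)
s4 (-6.6, 43.5)
eef_pos: [0.5928, 0.2827, 0.1571]
contact_force: [-1.7, -1.2, 10.5]
(-8.5, 50.7)
eef_pos: [0.593, 0.2827, 0.1568]
contact_force: [-1.0, -1.1, 11.8]
(-10.5, 55.7)
eef_pos: [0.5931, 0.2827, 0.1564]
contact_force: [-2.1, -2.7, 14.0]
(-12.6, 51.7)
```

About 14 N against a solid stop: 26.9 mm of TCP travel matches 24 mm plus 2.3 mm of stage travel, so it's home. Now I'll unload and pull up gently.

```bash
python3 -m crank '[[[0,0,-1],0,255],[[0,0,-2],0,255],[[0,0,-3],0,255],[[0,0,-4],0,255],[[0,0,-5],0,255],[[0,0,-6],0,255],[[0,0,-7],0,255],[[0,0,-7],0,255]]' 100| grep -E "eef|contact"
for i in 1 2 3 4; do python3 -m crank '[[[0,0,-0.5],0,255],[[0,0,-1],0,255],[[0,0,-1],0,255]]' | grep -E "eef|contact|op";python3 -c "
from h import *
print(needle(read_camera('scene')['frame']))"; done
```

```text
eef_pos: [0.5915, 0.2825, 0.1588]
contact_force: [1.1, 0.0, 2.0]
eef_pos: [0.5909, 0.2824, 0.1594]
contact_force: [0.4, -0.3, -1.1]
opening: 0.067
(1.5, 48.9)
eef_pos: [0.5893, 0.2817, 0.1596]
contact_force: [-3.4, -1.6, -2.3]
opening: 0.068
(3.4, 52.2)
eef_pos: [0.5898, 0.282, 0.1603]
contact_force: [-5.2, -1.9, -7.0]
opening: 0.074
(6.6, 60.7)
eef_pos: [0.5902, 0.2822, 0.1614]
contact_force: [-4.5, -1.2, -9.4]
opening: 0.067
(10.4, 46.6)
```

Load is rising earlier than the 2 mm minimum play would allow, and there's a −5 N side force, so the legs may be binding. I'll relieve the side load and check.

```bash
cat > m.py <<'E'
from h import *
s=get_state();M=R.from_quat(s["tcp_rot"]).as_matrix();c=read_camera("wrist");P=pts(c);L=(P-s["eef_pos"])@M
m=(c["range_z"]>0)&(abs(L[...,1])<.003)&(abs(L[...,0])<.012)&(L[...,2]<0)&(L[...,2]>-.04)
c=read_camera("scene")
print("t",s["time"],"z",s["eef_pos"].round(4),"F tool",(M.T@s["contact_force"]).round(1),"T",(M.T@s["wrist_torque"]).round(2),"bar",np.percentile(P[m][:,2],[50,95]).round(4),"needle",needle(c["frame"]),"rot",R.from_quat(s["tcp_rot"]).as_euler("xyz",degrees=True).round(2))
E
python3 m.py
python3 -m crank '[[[0,-0.7,0],0,255],[[0,-1.3,0],0,255],[[0,-1.3,0],0,255],[[0,-1.3,0],0,255]]' >/dev/null; python3 m.py
```

```text
t 10.6 z [0.5903 0.2822 0.1615] F tool [-2.2 -4.4 10.8] T [ 1.09 -0.74  0.03] bar [0.1906 0.1991] needle (11.4, 58.7) rot [-1.7981e+02  1.1000e-01  7.5650e+01]
t 11.1 z [0.5899 0.2827 0.1625] F tool [-0.6 -4.2 14.7] T [ 0.88 -0.68  0.05] bar [0.1916 0.2002] needle (15.1, 53.8) rot [-1.7993e+02  4.0000e-02  7.5650e+01]
```

```bash
python3 -m crank '[[[0,0,0],0,255]]' |grep -E "eef|cont"
python3 - <<'E'
from h import *
c=snap("wrist","pics/w5.png");P=pts(c);s=get_state();M=R.from_quat(s["tcp_rot"]).as_matrix()
print(needle(snap("scene","pics/s5.png")["frame"]))
for n,cc in(("w4",dict(np.load("pics/w4.npz"))),("w5",c)):
    P=pts(cc); 
    for col in (312,316,320,324): print(n,col,[(r,*(P[r,col]*1000).round(0)) for r in range(190,321,13)])
a=cv2.imread("pics/w4.png")[150:400,200:440];b=c["frame"][150:400,200:440]
cv2.imwrite("pics/w45.png",cv2.resize(np.hstack([a,b]),None,fx=1.6,fy=1.6))
E
```

```text
eef_pos: [0.5899, 0.2827, 0.1626]
contact_force: [-3.3, -2.1, -13.6]
(15.8, 55.3)
w4 312 [(190, np.float64(593.0), np.float64(305.0), np.float64(119.0)), (203, np.float64(596.0), np.float64(312.0), np.float64(167.0)), (216, np.float64(595.0), np.float64(309.0), np.float64(175.0)), (229, np.float64(594.0), np.float64(303.0), np.float64(177.0)), (242, np.float64(592.0), np.float64(298.0), np.float64(180.0)), (255, np.float64(591.0), np.float64(294.0), np.float64(184.0)), (268, np.float64(591.0), np.float64(293.0), np.float64(194.0)), (281, np.float64(590.0), np.float64(288.0), np.float64(196.0)), (294, np.float64(589.0), np.float64(282.0), np.float64(195.0)), (307, np.float64(587.0), np.float64(276.0), np.float64(196.0)), (320, np.float64(539.0), np.float64(115.0), np.float64(1.0))]
w4 316 [(190, np.float64(598.0), np.float64(314.0), np.float64(154.0)), (203, np.float64(598.0), np.float64(313.0), np.float64(170.0)), (216, np.float64(597.0), np.float64(309.0), np.float64(177.0)), (229, np.float64(595.0), np.float64(303.0), np.float64(178.0)), (242, np.float64(594.0), np.float64(298.0), 
[... 3957 characters left out ...]
190, np.float64(599.0), np.float64(314.0), np.float64(160.0)), (203, np.float64(599.0), np.float64(313.0), np.float64(178.0)), (216, np.float64(598.0), np.float64(310.0), np.float64(186.0)), (229, np.float64(597.0), np.float64(305.0), np.float64(189.0)), (242, np.float64(596.0), np.float64(300.0), np.float64(191.0)), (255, np.float64(594.0), np.float64(294.0), np.float64(191.0)), (268, np.float64(593.0), np.float64(288.0), np.float64(192.0)), (281, np.float64(591.0), np.float64(282.0), np.float64(192.0)), (294, np.float64(589.0), np.float64(275.0), np.float64(192.0)), (307, np.float64(587.0), np.float64(266.0), np.float64(188.0)), (320, np.float64(549.0), np.float64(108.0), np.float64(2.0))]
```

View pics/w45.png

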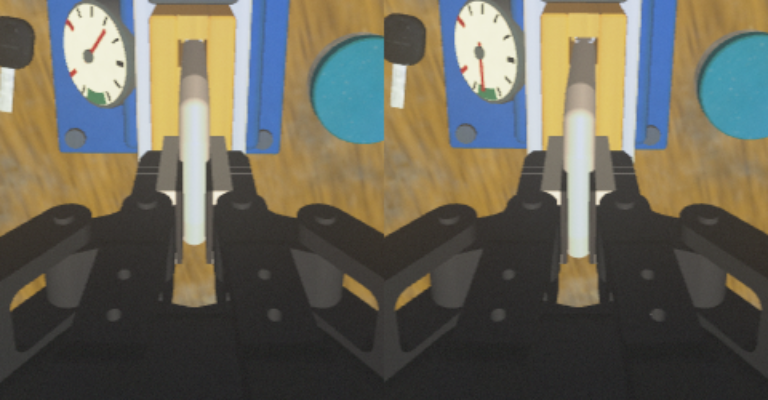

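In the right half the needle points into the green band (tip at about (483,92)), against the push side on the left. The bar rose about 11 mm from the pushed position, with load now on it, so it's past the free play and pulling on the bolts. Now I'll hold.

```bash
for i in 1 2 3; do python3 -m crank '[[[0,0,0],0,255],[[0,0,0],0,255],[[0,0,0],0,255],[[0,0,0],0,255],[[0,0,0],0,255]]' |grep -E "eef|cont"; python3 m.py; done; python3 -c "
from h import *
c=read_camera('wrist');cv2.imwrite('pics/w6.png',cv2.resize(c['frame'][130:240,220:300],None,fx=5,fy=5,interpolation=cv2.INTER_CUBIC))"
```

```text
eef_pos: [0.59, 0.2828, 0.163]
contact_force: [-4.8, -0.5, -16.5]
t 11.9 z [0.59   0.2828 0.163 ] F tool [-1.7 -4.5 16.5] T [ 1.1  -0.69  0.04] bar [0.1921 0.2003] needle (17.4, 51.4) rot [-1.7996e+02  2.0000e-02  7.5650e+01]
eef_pos: [0.5903, 0.2828, 0.1632]
contact_force: [-4.9, -0.5, -17.1]
t 12.5 z [0.5903 0.2828 0.1632] F tool [-1.7 -4.7 17.1] T [ 0.99 -0.79  0.01] bar [0.1923 0.1941] needle (18.4, 48.3) rot [-1.800e+02  1.000e-02  7.565e+01]
eef_pos: [0.5903, 0.2827, 0.1632]
contact_force: [-3.5, -1.3, -16.5]
t 13.1 z [0.5903 0.2827 0.1632] F tool [-2.1 -3.1 16.5] T [ 0.93 -0.75  0.03] bar [0.1923 0.2008] needle (18.7, 52.0) rot [-1.7999e+02  1.0000e-02  7.5640e+01]
```

View pics/w6.png

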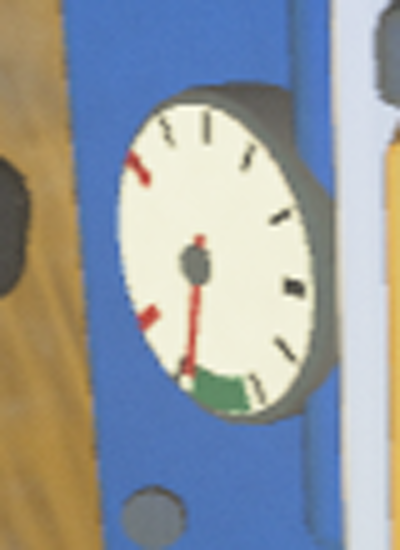

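The needle crept to the top edge of the green, about 18 N (tip at (188,372), green spanning (190–250, 385)). I'll ease slightly and then hold for the two seconds.

```bash
python3 -m crank '[[[0,0,0.6],0,255],[[0,0,0.6],0,255],[[0,0,0.6],0,255],[[0,0,0.6],0,255]]' |grep -E "eef|cont"; python3 m.py; python3 -m crank '[[[0,0,0],0,255],[[0,0,0],0,255],[[0,0,0],0,255],[[0,0,0],0,255]]' |grep -E "eef|cont"; python3 m.py
```

```text
eef_pos: [0.5903, 0.2828, 0.163]
contact_force: [-5.1, -0.7, -15.8]
t 13.65 z [0.5903 0.2828 0.163 ] F tool [-1.9 -4.7 15.8] T [ 1.02 -0.88 -0.04] bar [0.1921 0.1994] needle (16.8, 51.6) rot [179.99  -0.    75.65]
eef_pos: [0.5904, 0.2828, 0.1629]
contact_force: [-4.8, -1.2, -16.2]
t 14.15 z [0.5904 0.2828 0.1629] F tool [-2.4 -4.3 16.2] T [ 1.09 -0.81  0.01] bar [0.192  0.2005] needle (16.5, 55.0) rot [179.99  -0.    75.64]
```

```bash
python3 -m crank '[[[0,0,0.3],0,255],[[0,0,0.5],0,255],[[0,0,0.5],0,255],[[0,0,0.5],0,255]]' |grep -E "eef|cont"; python3 m.py; for i in 1 2 3 4; do python3 -m crank '[[[0,0,0],0,255],[[0,0,0],0,255],[[0,0,0],0,255],[[0,0,0],0,255],[[0,0,0],0,255],[[0,0,0],0,255],[[0,0,0],0,255]]' |grep -E "eef|cont"; python3 m.py;done; python3 -c "
from h import *
c=read_camera('wrist');cv2.imwrite('pics/w7.png',cv2.resize(c['frame'][130:240,220:300],None,fx=5,fy=5,interpolation=cv2.INTER_CUBIC))"
```

```text
eef_pos: [0.5904, 0.2829, 0.1628]
contact_force: [-5.2, -1.5, -15.4]
t 14.65 z [0.5904 0.2829 0.1628] F tool [-2.7 -4.7 15.4] T [ 1.18 -0.88  0.08] bar [0.1919 0.2003] needle (15.4, 49.4) rot [ 1.7999e+02 -1.0000e-02  7.5650e+01]
eef_pos: [0.5904, 0.2829, 0.1628]
contact_force: [-5.4, -1.4, -14.1]
t 15.45 z [0.5904 0.2829 0.1628] F tool [-2.7 -4.9 14.1] T [ 1.23 -0.83 -0.  ] bar [0.1918 0.2001] needle (15.4, 50.0) rot [ 1.7999e+02 -1.0000e-02  7.5650e+01]
eef_pos: [0.5904, 0.2829, 0.1628]
contact_force: [-5.3, -0.9, -14.5]
t 16.25 z [0.5904 0.2829 0.1628] F tool [-2.2 -4.9 14.5] T [ 1.16 -0.93 -0.01] bar [0.1918 0.2002] needle (15.4, 55.1) rot [ 1.7999e+02 -1.0000e-02  7.5650e+01]
eef_pos: [0.5904, 0.2829, 0.1628]
contact_force: [-5.6, -1.1, -15.1]
t 17.05 z [0.5904 0.2829 0.1628] F tool [-2.4 -5.2 15.1] T [ 1.16 -0.92  0.01] bar [0.1918 0.1998] needle (15.3, 52.0) rot [ 1.7999e+02 -1.0000e-02  7.5640e+01]
eef_pos: [0.5904, 0.2829, 0.1628]
contact_force: [-5.5, -1.7, -15.9]
t 17.85 z [0.5904 0.2829 0.1628] F tool [-3.  -4.9 15.9] T [ 1.16 -0.9   0.03] bar [0.1919 0.2003] needle (15.3, 52.5) rot [ 1.7999e+02 -1.0000e-02  7.5650e+01]
```

View pics/w7.png

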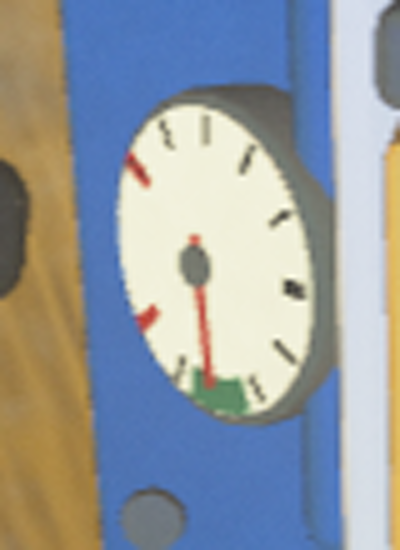

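The needle stayed in the green at 15.3 N from t = 14.65 to 17.85. I'll ease off into the free play.

```bash
python3 -m crank '[[[0,0,0.5],0,255],[[0,0,1],0,255],[[0,0,1.5],0,255],[[0,0,2],0,255],[[0,0,2.5],0,255],[[0,0,3],0,255],[[0,0,3.5],0,255],[[0,0,4],0,255],[[0,0,4],0,255],[[0,0,4],0,255]]' |grep -E "eef|cont"; python3 m.py;  python3 -m crank '[[[0,0,0.5],0,255],[[0,0,1],0,255],[[0,0,1],0,255],[[0,0,1],0,255],[[0,0,1],0,255]]' |grep -E "eef|cont"; python3 m.py
```

```text
eef_pos: [0.5915, 0.2829, 0.1602]
contact_force: [2.0, -4.3, 1.1]
t 19.0 z [0.5915 0.2829 0.1602] F tool [-3.7  3.  -1.1] T [-0.56 -0.9   0.14] bar [0.1886 0.1977] needle (0.5, 53.4) rot [ 1.7982e+02 -8.0000e-02  7.5640e+01]
eef_pos: [0.5905, 0.2828, 0.1573]
contact_force: [2.5, -3.7, 1.2]
t 19.6 z [0.5905 0.2828 0.1573] F tool [-3.   3.3 -1.2] T [-0.76 -0.79  0.12] bar [0.1857 0.1924] needle (0.2, 45.1) rot [ 1.7998e+02 -2.0000e-02  7.5640e+01]
```

Now sliding freely in the play with the needle at zero. I'll relax the side load, open, and rise straight up.

```bash
python3 -m crank '[[[-0.8,0.8,0],0,255],[[-0.8,0.8,0],0,255],[[-0.8,0.8,1],0,255],[[-0.8,0.8,1],0,255],[[-0.8,0.8,1],0,230],[[-0.8,0.8,1],0,215],[[-0.8,0.8,1],0,190],[[-0.8,0.8,1],0,120],[[-0.8,0.8,1],0,60],[[-0.8,0.8,1],0,60]]' 20; python3 m.py
python3 -m crank '[[[0,0,0],0,0],[[0,0,0],0,0],[[0,0,-5],0,0],[[0,0,-15],0,0],[[0,0,-35],0,0],[[0,0,-60],0,0],[[0,0,-90],0,0],[[0,0,-110],0,0],[[0,0,-110],0,0],[[0,0,-110],0,0]]'
python3 - <<'E'
from h import *
c=snap("scene","pics/s8.png");print(needle(c["frame"]))
for n in("scene","top"):
    c=read_camera(n) if n=="top" else c; P=pts(c); m=(c["range_z"]>0)&(P[...,2]>.15)&(P[...,2]<.21)&(np.linalg.norm(P[...,:2]-[.592,.285],axis=-1)<.04);Q=P[m]; print(n,len(Q),Q[:,:2].mean(0) if len(Q) else 0,np.percentile(Q[:,2],[50,95]) if len(Q) else 0)
im=c["frame"]
s=cv2.imread("pics/s8.png")[150:300,250:420]
cv2.imwrite("pics/s8c.png",cv2.resize(s,None,fx=3.5,fy=3.5,interpolation=cv2.INTER_CUBIC))
E
```

```text
time: 20.7
eef_pos: [0.5908, 0.282, 0.1564]
tcp_rot: [0.79, 0.613, 0.0, -0.0]
contact_force: [0.2, -0.2, 0.3]
opening: 0.753
finger_force: 0.0
t 20.7 z [0.5908 0.282  0.1564] F tool [-0.2  0.2 -0.3] T [ 0.03 -0.02  0.02] bar [0.1823 0.1835] needle (1.1, 43.2) rot [-1.800e+02 -2.000e-02  7.565e+01]
time: 21.8
eef_pos: [0.591, 0.2819, 0.2668]
tcp_rot: [0.79, 0.613, 0.001, 0.0]
contact_force: [-0.5, -0.4, -0.3]
opening: 0.999
finger_force: 0.0
(1.1, 51.2)
scene 209 [0.58701778 0.28130067] [0.17653925 0.18345125]
top 2 [0.59727434 0.31075134] [0.17404763 0.17546255]
```

View pics/s8c.png

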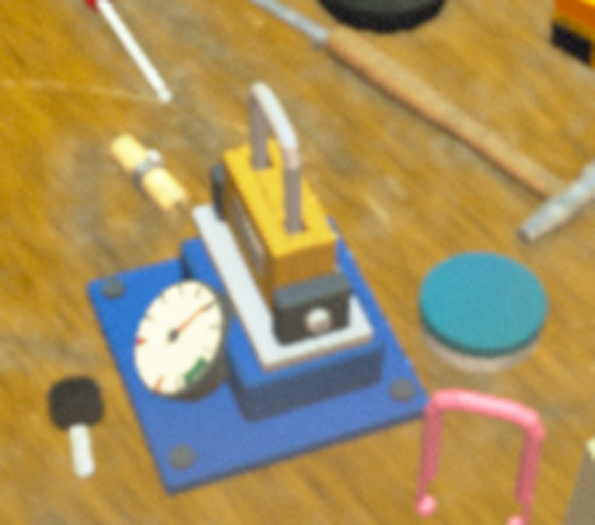

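The shackle rests at home height (bar top 0.1823, expected 0.1825). The needle reads the same as in the unloaded picture, the surroundings haven't moved, and the gripper is clear.

```bash
python3 -c "
from h import *
print(ctrl.sign_off())"
```

```text
the job is handed in; nothing more can be done
None
```

The padlock's shackle is locked: it snapped home under about a 14 N push, held 15 N in the green for over three seconds, and was let go with the dial at zero and nothing disturbed; the pull briefly drifted to about 18 N, the top of the green, before that hold.

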